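# Seat the keyed finial in the carving stand and hold it home

## Robot

A 7-joint arm with a two-finger parallel gripper is mounted at the origin on the work surface. World frame = base frame: x ahead of the robot, y to its left, z up, the work surface at z = 0. Lengths are in m, angles in rad, forces in N, time in s.
With the tool pointing down it reaches from about 0.425 to 0.875 m from the base axis. Payload 4.7 kg.
Tool frame: the origin (TCP) lies at the very end of the fingers, on their centre line; the grasp point (between the pads) lies ctrl.tcp_to_grasp behind it (ctrl.tcp_to_grasp is the distance from the TCP to the grasp point, in m); x points along the fingers, y is the direction in which the jaws open and shut, and the axes are right-handed (so a half turn about x gives the same grasp; the last joint's range is limited). The gripper opens to 85 mm and grips with 20 to 120 N. Pads are 22 mm wide; open, the fingers measure 114 mm over their backs; the gripper's body (76 mm by 85 mm) begins 54 mm behind the grasp point. The pads swing forward as they close: fully open they stand 13 mm farther back than shut.
Start: joints at [-1.319, 0.321, -0.07, 1.45, 0.023, 1.371, -0.057], TCP at [0.153, 0.632, 0.231] pointing down, gripper open.
Joint ranges: [-2.86, 2.86], [-0.3, 2.09], [-1.38, 1.24], [0.06, 2.45], [-1.56, 4.7], [0.09, 2.05], [-2.69, 2.69]. Speed limits (rad/s): [2.57, 2.57, 3.14, 3.14, 3.14, 3.14, 3.14].

## Interface

Orientations are given as a rotation vector (axis times angle).
In Python, from workcell import ctrl, imaging gives the robot as it stands.
- The arm moves only by the shell command python3 -m creep 'ROWS'. ROWS is JSON, one flat list of numbers, 7 for each row, row after row: the finger opening in cm, from 0 to 8.54, then the shift along the world's x, y, z in cm, then the turn, a rotation vector about the world's x, y, z in rad. A call has 1 to 20 rows; each row shifts and turns the pose as measured when the row begins; what a row does not reach is not made up. A row lasts 1/8 s, in which the tool goes at most 62.5 mm and 10.7 degrees, less where a joint would pass 70% of its speed; a pose out of reach is approached as far as the arm can. A call with a gripper value outside its range is refused whole. The fingers move at their own pace and stop on an object; the grip force is fixed at half the most. Time passes only in rows, so rows that do not move let the fingers close. It gives the time, the measured TCP pose, the force and the opening at its end, in the units of the state.
- ctrl.read_state(): the state, without advancing time (a new reading comes with each control period).
- imaging.grab_frame(name): name is "scene" or "top" or "wrist"; returns a dict with "frame" (400x640x3 uint8, red, green, blue), "camera_matrix" (3x3 intrinsics, pixels), "rvec" (rotation vector, rad) and "tvec" (3), from world to camera coordinates, as OpenCV has them; the wrist camera has in their place "hand_eye" (4x4, takes a point from camera to tool coordinates, whose origin is the TCP and whose axes are the tool frame's). Camera axes: x right, y down, z forward; pixel columns grow to the right and rows downward; lengths in m; the calibration is good to about 2 mm. A picture is of the moment at which its call begins: read the wrist's pose just before it. There is no depth.
- ctrl.sign_off(): hands the job in, once; it reports no verdict.
The state is a dict: "time_s": time; "joint_pos": joint angles; "joint_vel": joint speeds; "tau": joint torques, N m; "tcp_pos": TCP position; "eef_rot": TCP orientation; "ft_force": force on the tool from outside, world axes, zero at the start; "ft_torque": the same for the moment, N m; "finger_gap": opening from 0.0 (shut) to 1.0 (fully open).
Only numpy, scipy, OpenCV 4.12 (cv2) and the standard library are available. Lean on these libraries where they do the work, as an engineer would, in place of code of your own. Each camera call takes 0.05 s, during which the arm holds its last target.

## Task

Take the half-carved finial out of its parking block, put its keyed shank into the hub of the carving stand, turn it until the key slips into the keyway, and push on against the ejector spring until the flange sits flush on the hub. Finish while still holding it pressed fully home and upright, so that a colleague can tighten the clamp knob: do not let go. Leave the mallet, the gouges and the jar where they are.

Things in the scene. Friction and masses are not known exactly. Their poses are not given: they have to be found in the camera images.
- finial: Half-carved pale wooden finial on a keyed steel shank, 0.28 kg +-20 %. Origin: centre of the shank's lower tip; z up its axis. Going up: round shank 24 mm in diameter, tip chamfered, z 0 to 45 mm; aluminium flange 54 mm in diameter, z 45 to 53; square wooden body 44 x 44 mm, faces along x and y, z 53 to 113; low carved knob to z 126. Red stripe on its +x side, where the key is. Starts upright in the rack
- finial_key (a point): outer lower end of the brass key on the +x side of the shank, 18 mm from the axis, 15 mm above the shank tip; the key is 8 mm wide and runs from here up to the flange. Below it the shank is plain and round. A red stripe on the wooden face, flange and top above shows its side
- finial_flange (a point): centre of the underside of the finial's flange, 45 mm above the shank tip: the face that lands on the hub
- finial_grip (a point): point on the finial's axis 95 mm above the shank tip, 18 mm below the top edge of the square wooden body (44 mm across): a good place to grip from above
- hub: Carving stand, fixed to the bench, does not turn: green plate 130 x 100 x 12 mm with an upright grey iron hub 60 mm in diameter, its top face 80 mm above the bench. Origin: on the hub's axis, at the plate's underside; z up. The keyway is on its +x side. A black clamp knob, not used here, sticks out on +y, 50 mm above the bench, to 64 mm from the axis
- hub_keyway (a point): outer end of the keyway at the hub's top face, 20.5 mm from the axis on the hub's +x side. The only keyway: 11 mm wide, open to the top and to the bore, full depth; a red line on the rim and on the hub's outside marks it
- hub_mouth (a point): centre of the bore's mouth, in the hub's top face, 80 mm above the bench; the bore is round, 26.5 mm in diameter, 60 mm deep, with the ejector inside
- ejector (a joint): spring-loaded brass ejector in the bore, in m pressed down: 0 = up, its face then 35 mm below the hub's top; about 0.010 when the shank is fully home (flange on the hub's top face). Its spring pushes back with about 5 N at first touch and 11 N when home, so a finial that is let go rises again by about 10 mm
- rack: Parking block, fixed: pale wood, 100 x 100 x 60 mm, with a round hole 41 mm in diameter and 50 mm deep in the middle; the finial's shank hangs in it loosely, the flange resting on the block's top. Origin: centre of the underside
- mallet: bystander: turned wooden carver's mallet standing upright, 82 mm across, 172 mm tall, origin under its centre
- gouge_a: bystander: gouge lying on the bench, about 230 mm long along its x, 24 mm thick, wooden handle to -x; origin near its middle, on the bench
- gouge_b: bystander: a second gouge like gouge_a
- oil_jar: bystander: amber glass jar, 56 mm in diameter, 60 mm tall, origin under its centre
Things that resemble listed ones, but are neither listed nor needed, are in the scene too. What is shaped like the finial but blue or pink is not meant. Of the things that look like the hub, the smaller one is meant.

How it is judged:
On the way, in this order (a step that is already met when the one before it is completed fails the run):
1. the finial is lifted clear of the parking block, its shank tip above the block's top (z of finial in the frame of rack above 0.062 m and contact force between the fingers and finial above 0.5 N), for 0.1 s.
2. the round tip of the shank is in the hub's bore, 8 mm deep or more (horizontal distance between finial and hub_mouth below 0.004 m and z of finial in the frame of hub_mouth below -0.008 m), for 0.05 s.
At the end, for the whole second after the job is handed in: The flange is within 2 mm of the hub's top face and 3 mm of its axis, the finial is upright within 0.06 rad with its key in the keyway (within 0.2 rad), the ejector is pressed in by more than 7.5 mm, the fingers are still holding the finial (more than 2 N) and it is still (z of finial_flange in the frame of hub_mouth below 0.002 m and horizontal distance between finial_flange and hub_mouth below 0.003 m and angle between finial's own z axis and vertical below 0.06 rad and angle between the x axis of finial and the x axis of hub, either way round below 0.2 rad and value of joint ejector above 0.0075 m and contact force between the fingers and finial above 2 N and linear speed of finial below 0.02 m/s); the arm keeps its last pose, push and grip.
It fails at once if the mallet is shifted by more than 30 mm (distance of mallet from where it was at the start of the episode above 0.03 m).
It fails at once if the gouge near the middle is shifted by more than 30 mm (distance of gouge_a from where it was at the start of the episode above 0.03 m).
It fails at once if the outer gouge is shifted by more than 30 mm (distance of gouge_b from where it was at the start of the episode above 0.03 m).
It fails at once if the oil jar is shifted by more than 30 mm (distance of oil_jar from where it was at the start of the episode above 0.03 m).
It also fails if it takes over 48 s, if anything falls off the work surface, if the arm or the gripper's body presses on something with over 40 N, if the wrist force passes 120 N, or if a joint passes its speed limit or range.

## Working session

There is one attempt and no reset: what is moved stays moved. The work goes in short steps, Python scripts to look and compute and a shell command to move; the robot and the scene stay as the last step left them, time stands still between calls to the robot, and variables do not carry over. Pictures are saved under pics/ and viewed, and the job is handed in when it is done.

```bash
mkdir -p pics; ls; python3 - <<'E'
from workcell import ctrl, imaging
import cv2
s=ctrl.read_state(); print({k:s[k] for k in('time_s','tcp_pos','eef_rot','ft_force','finger_gap')}, ctrl.tcp_to_grasp)
for n in('scene','top','wrist'):
    f=imaging.grab_frame(n); cv2.imwrite(f'pics/{n}0.png',f['frame'][:,:,::-1])
    print(n,{k:v for k,v in f.items() if k!='frame'})
E
```

```text
pics
{'time_s': 0.0, 'tcp_pos': array([0.1530464 , 0.63116014, 0.23020514]), 'eef_rot': array([ 0.18511305,  1.56285232, -0.18819447]), 'ft_force': array([ 0.02136613, -0.49823353, -0.02750647]), 'finger_gap': 0.9985945704908403} 0.0187
scene {'camera_matrix': array([[402.69447875,   0.        , 320.1730291 ],
       [  0.        , 402.69447875, 201.83600641],
       [  0.        ,   0.        ,   1.        ]]), 'rvec': array([ 1.45424136,  2.02401201, -0.88235795]), 'tvec': array([ 0.15651058, -0.26466248,  1.53317759])}
top {'camera_matrix': array([[396.69455933,   0.        , 316.38902262],
       [  0.        , 396.69455933, 200.55961664],
       [  0.        ,   0.        ,   1.        ]]), 'rvec': array([ 2.14918594, -2.16278261,  0.11580815]), 'tvec': array([0.00201362, 0.53364166, 1.16718973])}
wrist {'camera_matrix': array([[357.48745673,   0.        , 319.95461195],
       [  0.        , 357.48745673, 197.48030239],
       [  0.        ,   0.        ,   1.        ]]), 'hand_eye': array([[ 5.20745856e-04, -3.08192392e-01,  9.51323908e-01,
        -1.42772797e-01],
       [ 9.99999861e-01,  8.67516507e-05, -5.19286419e-04,
        -2.66166323e-04],
       [ 7.75112039e-05,  9.51324047e-01,  3.08192394e-01,
        -8.12143128e-02],
       [ 0.00000000e+00,  0.00000000e+00,  0.00000000e+00,
         1.00000000e+00]])}
```

View pics/scene0.png

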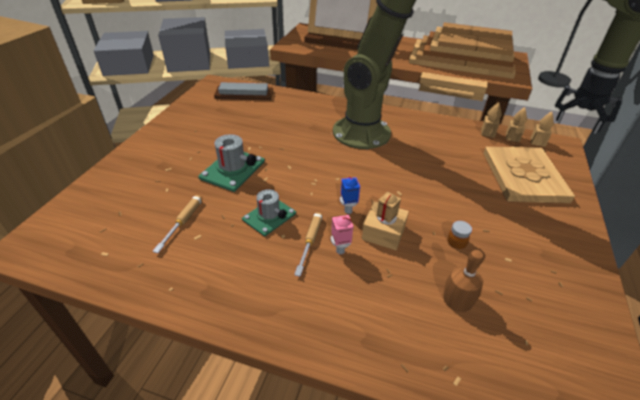

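View pics/top0.png

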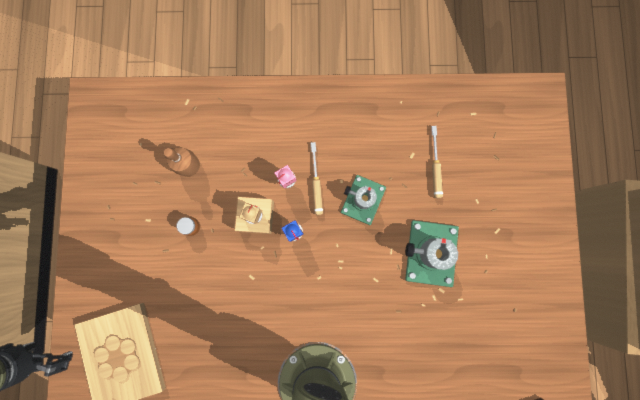

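View pics/wrist0.png

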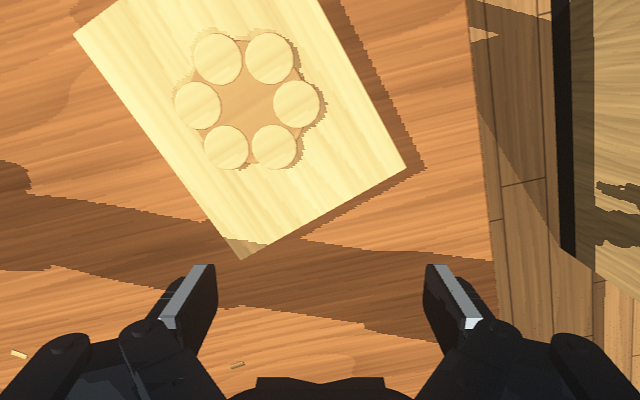

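The top view shows the rack and finial near (253,214), the small hub near (366,197), and the blue and pink decoys at (292,231) and (286,177). Next I'll look at enlarged crops.

```bash
cat > h.py <<'E'
import cv2, numpy as np
from workcell import ctrl, imaging
from scipy.spatial.transform import Rotation as R
def cam(n):
    if n=='wrist':
        s=ctrl.read_state(); f=imaging.grab_frame(n)
        Rt=R.from_rotvec(s['eef_rot']).as_matrix(); H=f['hand_eye']
        Rc=Rt@H[:3,:3]; c=Rt@H[:3,3]+s['tcp_pos']
    else:
        f=imaging.grab_frame(n); Rw=R.from_rotvec(f['rvec']).as_matrix(); Rc=Rw.T; c=-Rw.T@f['tvec']
    return f['frame'],f['camera_matrix'],Rc,c
def plane(cm,uv,z):
    _,K,Rc,c=cm; d=Rc@np.linalg.inv(K)@np.array([uv[0],uv[1],1.]); return c+d*(z-c[2])/d[2]
def proj(cm,p):
    _,K,Rc,c=cm; q=K@(Rc.T@(np.asarray(p)-c)); return q[:2]/q[2]
E
python3 - <<'E'
from h import *
t=cam('top'); s=cam('scene')
def crop(c,x,y,w,h,k,n): cv2.imwrite('pics/'+n,cv2.resize(c[0][y:y+h,x:x+w,::-1],None,fx=k,fy=k,interpolation=cv2.INTER_CUBIC))
crop(t,225,165,180,80,4,'t1.png'); crop(s,235,170,180,90,4,'s1.png')
for n,uv,z in(('hub',(366,197),.08),('rackfin',(252,213),.186),('pink',(286,177),.1),('blue',(292,231),.1),('jar',(185,226),.06),('mallet',(178,158),.1),('ga',(315,180),.01),('gb',(436,170),.01)): print(n,plane(t,uv,z).round(3))
E
```

```text
hub [ 0.537 -0.146  0.08 ]
rackfin [0.484 0.166 0.186]
pink [0.594 0.085 0.1  ]
blue [0.439 0.067 0.1  ]
jar [0.458 0.385 0.06 ]
mallet [0.652 0.398 0.1  ]
ga [0.6   0.003 0.01 ]
gb [ 0.629 -0.372  0.01 ]
```

View pics/t1.png

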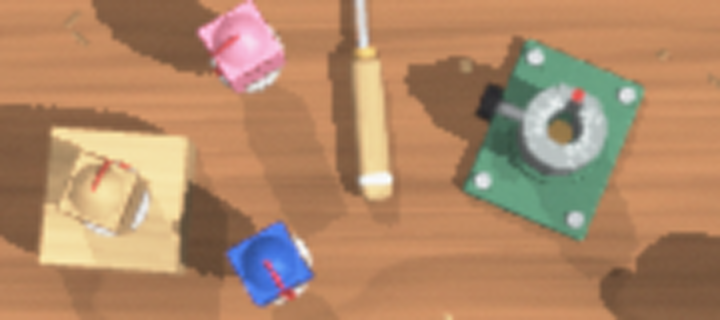

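View pics/s1.png

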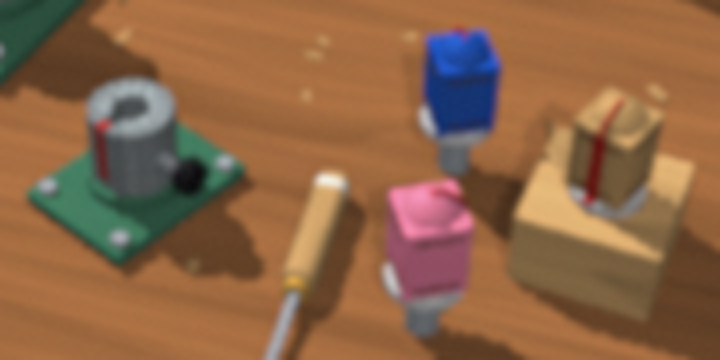

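```bash
python3 - <<'E'
from h import *
s=ctrl.read_state(); M=R.from_rotvec(s['eef_rot']).as_matrix(); print(M.round(3))
t=cam('top'); sc=cam('scene'); print(t[3],sc[3])
for uv in((58,195),(95,150),(147,170),(110,222)): print(plane(t,(uv[0]/4+225,uv[1]/4+165),.128).round(4))
a=np.array((.48,.16,.128)); print(plane(t,(562/4+225,130/4+165),.08))
# rack top corners
for uv in((52,128),(190,138),(180,270),(40,263)): print('rack',plane(t,(uv[0]/4+225,uv[1]/4+165),.06).round(4))
E
```

```text
[[-0.     0.236  0.972]
 [-0.001  0.972 -0.236]
 [-1.    -0.001  0.   ]]
[ 0.39302647 -0.01317165  1.22166528] [1.30488386 0.24337943 0.82657117]
[0.4869 0.211  0.128 ]
[0.5181 0.1857 0.128 ]
[0.5039 0.1494 0.128 ]
[0.4679 0.1746 0.128 ]
[ 0.53584106 -0.14415984  0.08      ]
rack [0.5425 0.2302 0.06  ]
rack [0.5343 0.128  0.06  ]
rack [0.4371 0.1346 0.06  ]
rack [0.4429 0.2373 0.06  ]
```

```bash
python3 -m creep '[8.5,3.4,-4.5,0.2,0,0,-0.02, 8.5,3.4,-4.5,0.2,0,0,-0.02, 8.5,3.4,-4.5,0.2,0,0,-0.02, 8.5,3.4,-4.5,0.2,0,0,-0.02, 8.5,3.4,-4.5,0.2,0,0,-0.02, 8.5,3.4,-4.5,0.2,0,0,-0.02, 8.5,3.4,-4.5,0.2,0,0,-0.02, 8.5,3.4,-4.5,0.2,0,0,-0.02]'
```

```text
time_s: 1.35
tcp_pos: [0.4271, 0.2633, 0.2474]
eef_rot: [0.311, 1.549, -0.305]
ft_force: [0.6, 0.0, 0.4]
finger_gap: 0.997
```

```bash
python3 -m creep '[8.5,3.5,-4.2,0,0,0,-0.03, 8.5,3.3,-4.2,0,0,0,-0.03, 8.5,0,0,0,0,0,0]'; python3 - <<'E'
from h import *
w=cam('wrist'); cv2.imwrite('pics/w1.png',w[0][:,:,::-1]); np.savez('w1.npz',*w)
print(proj(w,(.494,.18,.128)))
E
```

```text
time_s: 1.72
tcp_pos: [0.4997, 0.1709, 0.2487]
eef_rot: [0.367, 1.537, -0.36]
ft_force: [-0.7, 0.1, -0.1]
finger_gap: 0.998
[327.58138817 180.36498259]
```

View pics/w1.png

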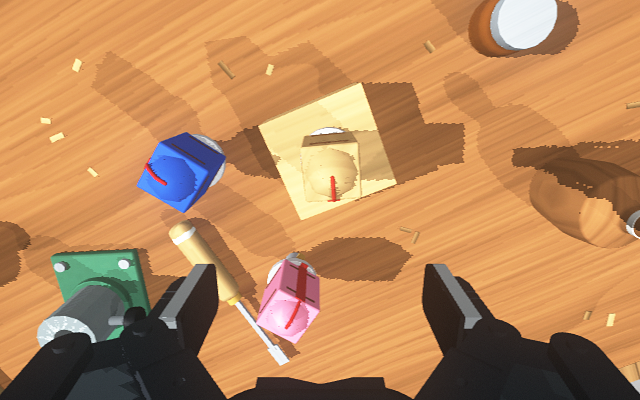

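```bash
python3 - <<'E'
from h import *
w=np.load('w1.npz'); f=w['arr_0']
cv2.imwrite('pics/w1c.png',cv2.resize(f[115:215,280:380,::-1],None,fx=6,fy=6,interpolation=cv2.INTER_CUBIC))
E
```

```text
(no output)
```

View pics/w1c.png

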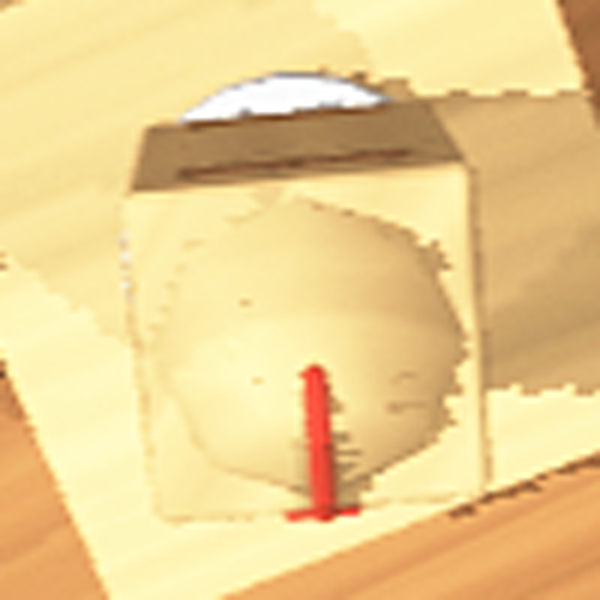

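```bash
python3 - <<'E'
from h import *
z=np.load('w1.npz'); w=[z[f'arr_{i}'] for i in range(4)]
P=np.array([plane(w,(u/6+280-.4,v/6+115-.4),.128) for u,v in((130,192),(467,167),(490,492),(158,520))])
print(P.round(4),P.mean(0)); 
for i in range(4):
    d=P[(i+1)%4]-P[i]; print(np.linalg.norm(d).round(4), np.degrees(np.arctan2(d[1],d[0])).round(1))
M=R.from_rotvec(ctrl.read_state()['eef_rot']).as_matrix(); print(M.round(3), 'toolz yaw',np.degrees(np.arctan2(M[1,2],M[0,2])), ctrl.read_state()['joint_pos'])
E
```

```text
[[0.462  0.174  0.128 ]
 [0.4779 0.2125 0.128 ]
 [0.5174 0.1976 0.128 ]
 [0.5016 0.1575 0.128 ]] [0.48971004 0.18540492 0.128     ]
0.0416 67.6
0.0423 -20.7
0.0431 -111.6
0.0428 157.4
[[ 0.003  0.444  0.896]
 [ 0.005  0.896 -0.444]
 [-1.     0.006  0.   ]] toolz yaw -26.328161976343342 [-0.75245745  0.04231244  0.38267573  1.74474673 -0.02025009  1.35285571
  0.74548639]
```

```bash
python3 -m creep '[8.5,-1.0,1.4,-2.5,0,0,0.077, 8.5,0,0,-2.4,0,0,0, 8.5,0,0,0,0,0,0]'; python3 - <<'E'
from h import *
w=cam('wrist'); np.savez('w2.npz',*w); s=ctrl.read_state(); print(s['tcp_pos'],R.from_rotvec(s['eef_rot']).as_matrix().round(4))
c=proj(w,(.4897,.1854,.128)); print(c); x,y=int(c[0])-50,int(c[1])-50; print(x,y)
cv2.imwrite('pics/w2c.png',cv2.resize(w[0][y:y+100,x:x+100,::-1],None,fx=6,fy=6,interpolation=cv2.INTER_CUBIC))
E
```

```text
time_s: 2.15
tcp_pos: [0.486, 0.1921, 0.199]
eef_rot: [0.3, 1.55, -0.287]
ft_force: [-1.0, 0.4, 0.1]
finger_gap: 0.992
[0.4867214  0.19275295 0.20021553] [[ 4.200e-03  3.654e-01  9.309e-01]
 [ 9.600e-03  9.308e-01 -3.654e-01]
 [-9.999e-01  1.050e-02  4.000e-04]]
[312.40837374 223.86247993]
262 173
```

View pics/w2c.png

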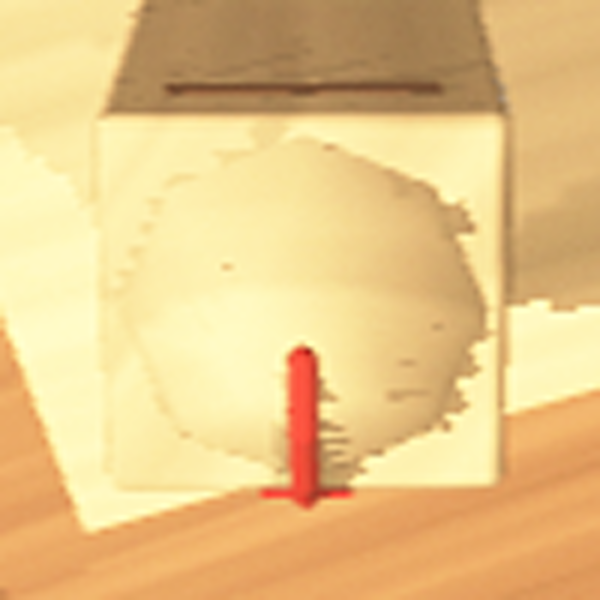

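```bash
python3 - <<'E'
from h import *
z=np.load('w2.npz'); w=[z[f'arr_{i}'] for i in range(4)]
P=np.array([plane(w,(u/6+262-.4,v/6+173-.4),.128) for u,v in((98,115),(507,113),(502,487),(113,490))])
print(P.round(4),P.mean(0)); 
for i in range(4):
    d=P[(i+1)%4]-P[i]; print(np.linalg.norm(d).round(4), np.degrees(np.arctan2(d[1],d[0])).round(1))
s=ctrl.read_state();M=R.from_rotvec(s['eef_rot']).as_matrix(); print(s['tcp_pos'],M[:,0], 'toolz yaw',np.degrees(np.arctan2(M[1,2],M[0,2])))
E
```

```text
[[0.4617 0.1734 0.128 ]
 [0.4772 0.2131 0.128 ]
 [0.5175 0.1977 0.128 ]
 [0.502  0.1577 0.128 ]] [0.48961506 0.18547373 0.128     ]
0.0426 68.7
0.0432 -20.9
0.0429 -111.2
0.0432 158.7
[0.4867214  0.19275295 0.20021553] [ 0.0041774   0.0096054  -0.99994514] toolz yaw -21.43164897322169
```

```bash
python3 -m creep '[8.5,0.3,-0.7,0,-0.01,0.004,0, 8.5,0,0,-2,0,0,0, 8.5,0,0,0,0,0,0]'
```

```text
time_s: 2.58
tcp_pos: [0.4916, 0.1866, 0.1835]
eef_rot: [0.294, 1.547, -0.29]
ft_force: [0.1, 1.4, 0.0]
finger_gap: 0.996
```

```bash
python3 -m creep '[8.5,-0.2,-0.1,-2,0,0,0, 8.5,0,0,-2.2,0,0,0, 8.5,0,0,-2.2,0,0,0, 8.5,0,0,-1.5,0,0,0, 8.5,0,0,0,0,0,0]'
```

```text
time_s: 3.2
tcp_pos: [0.4947, 0.1868, 0.1099]
eef_rot: [0.299, 1.538, -0.286]
ft_force: [1.3, 0.4, -0.4]
finger_gap: 0.992
```

```bash
python3 -m creep '[8.5,-0.5,-0.1,-1.0,0,0,0, 8.5,0,0,-0.9,0,0,0, 8.5,0,0,0,0,0,0]'; cat > st.py <<'E'
from h import *
s=ctrl.read_state();M=R.from_rotvec(s['eef_rot']).as_matrix(); print(s['time_s'],s['tcp_pos'].round(4),'toolx',M[:,0].round(4),'zyaw',np.degrees(np.arctan2(M[1,2],M[0,2])).round(2),s['ft_force'].round(2),s['ft_torque'].round(2),s['finger_gap'],s['joint_pos'].round(2))
E
python3 st.py
```

```text
time_s: 3.58
tcp_pos: [0.4906, 0.1863, 0.0916]
eef_rot: [0.3, 1.535, -0.284]
ft_force: [-0.3, -0.6, -0.2]
finger_gap: 0.995
3.575 [0.4906 0.1863 0.0916] toolx [ 0.0173  0.0074 -0.9998] zyaw -21.38 [-0.35 -0.57 -0.21] [-0.01 -0.    0.  ] 0.9946710506763359 [-0.75  0.16  0.36  1.95 -0.07  1.02  0.84]
```

```bash
python3 -m creep '[8.5,-0.1,-0.1,-0.1,-0.007,0.017,0, 8.5,0,0,0,0,0,0]'; python3 st.py; python3 -m creep '[3,0,0,0,0,0,0,3,0,0,0,0,0,0,3,0,0,0,0,0,0,3,0,0,0,0,0,0]'; python3 st.py
```

```text
time_s: 3.82
tcp_pos: [0.4899, 0.1854, 0.091]
eef_rot: [0.293, 1.551, -0.292]
ft_force: [0.2, 0.5, -0.5]
finger_gap: 0.993
3.825 [0.4899 0.1854 0.091 ] toolx [-1.e-04  3.e-04 -1.e+00] zyaw -21.37 [ 0.18  0.46 -0.51] [-0.01 -0.02  0.02] 0.9932847366770382 [-0.75  0.17  0.37  1.94 -0.07  1.04  0.85]
time_s: 4.32
tcp_pos: [0.4905, 0.1858, 0.0916]
eef_rot: [0.293, 1.55, -0.292]
ft_force: [-0.4, -0.1, -1.0]
finger_gap: 0.507
4.325 [0.4905 0.1858 0.0916] toolx [ 0.0011  0.001  -1.    ] zyaw -21.36 [-0.39 -0.06 -1.05] [-0.09 -0.01  0.  ] 0.5073124397598541 [-0.75  0.17  0.37  1.94 -0.07  1.04  0.85]
```

```bash
python3 -m creep '[3,0,0,0.8,0,0,0,3,0,0,1.5,0,0,0,3,0,0,2.5,0,0,0,3,0,0,2.5,0,0,0,3,0,0,2.5,0,0,0,3,0,0,2.5,0,0,0,3,0,0,1,0,0,0,3,0,0,0,0,0,0]'; python3 st.py
```

```text
time_s: 5.32
tcp_pos: [0.4885, 0.184, 0.232]
eef_rot: [0.294, 1.551, -0.293]
ft_force: [-0.3, -0.1, -3.0]
finger_gap: 0.505
5.325 [0.4885 0.184  0.232 ] toolx [-5.e-04  2.e-04 -1.e+00] zyaw -21.43 [-0.28 -0.05 -3.  ] [0.02 0.02 0.01] 0.5048631895275423 [-0.77  0.04  0.37  1.78 -0.02  1.32  0.8 ]
```

```bash
python3 -m creep '[3,1,-2.5,0,0,0,0,3,2,-5.2,0,0,0,0,3,2,-5.2,0,0,0,0,3,2,-5.2,0,0,0,0,3,2,-5.2,0,0,0,0,3,2,-5.2,0,0,0,0,3,2,-5.2,0,0,0,0,3,1,-2,0,0,0,0,3,0,0,0,0,0,0,3,0,0,0,0,0,0]'; python3 - <<'E'
from h import *
w=cam('wrist'); cv2.imwrite('pics/w3.png',w[0][:,:,::-1]); np.savez('w3.npz',*w)
t=cam('top'); cv2.imwrite('pics/t3.png',cv2.resize(t[0][150:250,300:440,::-1],None,fx=5,fy=5,interpolation=cv2.INTER_CUBIC))
print(proj(w,(.537,-.145,.08)))
E
python3 st.py
```

```text
time_s: 6.58
tcp_pos: [0.623, -0.1815, 0.219]
eef_rot: [0.285, 1.571, -0.293]
ft_force: [-0.9, 0.4, -3.4]
finger_gap: 0.509
[326.75573894  68.18095923]
6.675 [ 0.6232 -0.1809  0.2194] toolx [-0.0196 -0.0014 -0.9998] zyaw -20.99 [-0.38 -0.13 -2.17] [ 0.05 -0.02  0.02] 0.5066983893782798 [-0.26  0.38  0.65  1.47 -0.23  1.38  1.61]
```

View pics/w3.png

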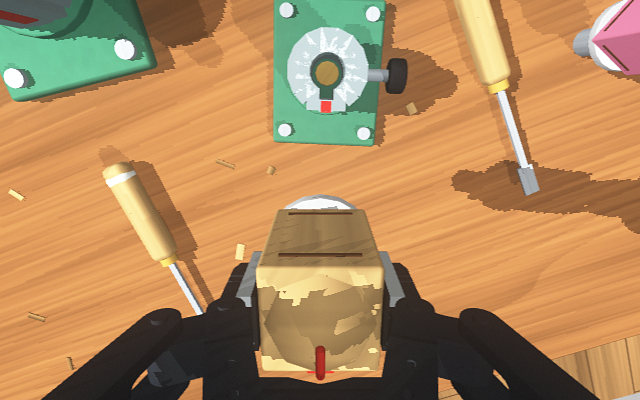

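View pics/t3.png

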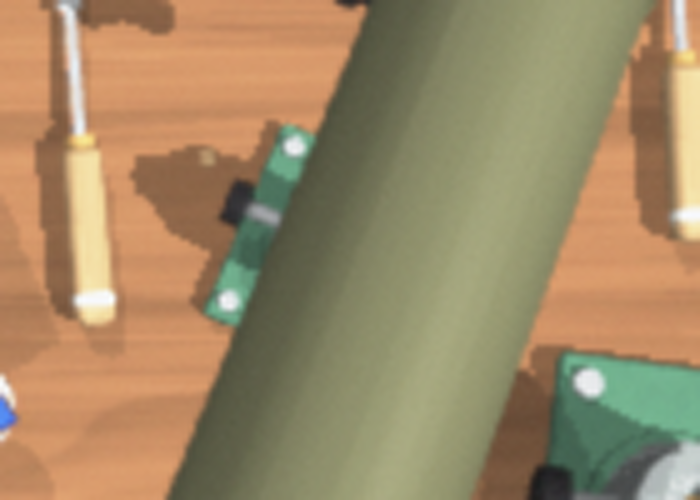

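```bash
python3 - <<'E'
from h import *
z=np.load('w3.npz'); w=[z[f'arr_{i}'] for i in range(4)]
f=w[0]; x0,y0=270,10
cv2.imwrite('pics/w3c.png',cv2.resize(f[y0:y0+120,x0:x0+120,::-1],None,fx=5,fy=5,interpolation=cv2.INTER_CUBIC))
hsv=cv2.cvtColor(f,cv2.COLOR_RGB2HSV)
m=((hsv[...,1]<70)&(hsv[...,2]>125)).astype(np.uint8)*255
m[:, :280]=0; m[:,375:]=0; m[125:]=0; 
n,l,st,ce=cv2.connectedComponentsWithStats(m); i=1+st[1:,4].argmax(); print(st[i])
c=max(cv2.findContours((l==i).astype(np.uint8),cv2.RETR_EXTERNAL,cv2.CHAIN_APPROX_NONE)[0],key=len)
h=cv2.convexHull(c)[:,0]; e=cv2.fitEllipse(h.astype(np.float32)); print(e)
Q=np.array([plane(w,p,.08)[:2] for p in h]); A=np.c_[2*Q,np.ones(len(Q))]; s=np.linalg.lstsq(A,(Q**2).sum(1),rcond=None)[0]
print('circle',s[:2],np.sqrt(s[2]+s[0]**2+s[1]**2))
red=((f[...,0]>180)&(f[...,1]<90)&(f[...,2]<90)); red[140:]=0; ys,xs=np.nonzero(red); print('red',xs.mean(),ys.mean(),xs.min(),xs.max(),ys.min(),ys.max())
r=plane(w,(xs.mean(),ys.min()),.08)[:2]; print(r,np.linalg.norm(r-s[:2]),np.degrees(np.arctan2(*(r-s[:2])[::-1])))
# bolt heads for yaw  (plate top z .012 + )
for p in((287,9),(373,13),(364,133),(285,130)): print(plane(w,p,.015)[:2])
E
```

```text
[ 287   27   88   86 4387]
((328.7944641113281, 70.40170288085938), (85.44009399414062, 87.19770812988281), 128.53994750976562)
circle [ 0.53996642 -0.14469727] 0.031248397536906263
red 325.26666666666665 105.94444444444444 321 330 101 111
[ 0.55870471 -0.15443365] 0.02111683245794671 -27.456312952390665
[ 0.47570172 -0.15849999]
[ 0.50592519 -0.08916116]
[ 0.60196586 -0.13058615]
[ 0.57202057 -0.20065122]
```

View pics/w3c.png

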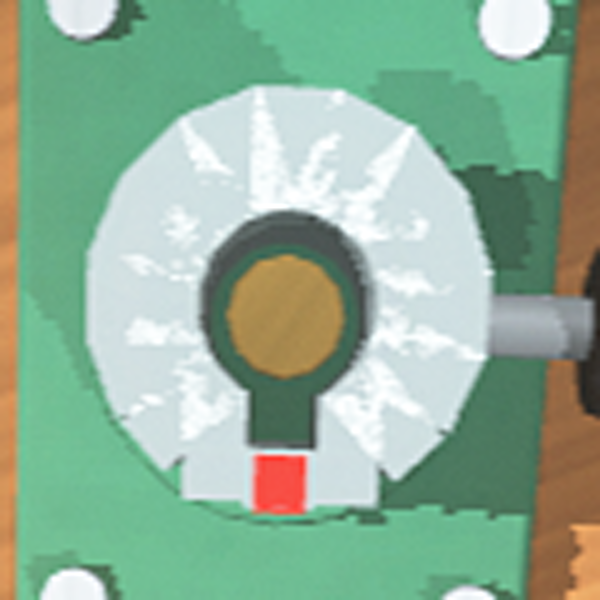

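```bash
python3 - <<'E'
from h import *
z=np.load('w3.npz'); w=[z[f'arr_{i}'] for i in range(4)]
P=lambda u,v,z=.08: plane(w,(u/5+270-.4,v/5+10-.4),z)[:2]
H=np.array([P(*p) for p in((87,262),(87,318),(125,180),(180,120),(250,87),(345,90),(413,128),(470,195),(492,270),(488,350),(445,432),(395,480),(170,470),(115,412))])
def fit(Q):
    s=np.linalg.lstsq(np.c_[2*Q,np.ones(len(Q))],(Q**2).sum(1),rcond=None)[0]; return s[:2],np.sqrt(s[2]+s[0]**2+s[1]**2)
c,r=fit(H); print('rim',c,r)
B=np.array([P(*p) for p in((200,310),(210,265),(240,228),(288,210),(335,228),(364,265),(373,310))]); cb,rb=fit(B); print('bore',cb,rb)
for p in((282.5,446),(279.5,456),(279.5,512)):
    k=P(*p); d=k-c; print(k,np.linalg.norm(d),np.degrees(np.arctan2(d[1],d[0])))
E
```

```text
rim [ 0.53879432 -0.14507414] 0.030283259324542247
bore [ 0.53858353 -0.14545835] 0.012860523958126929
[ 0.55741588 -0.15326323] 0.02034265861931922 -23.738172081279377
[ 0.55863062 -0.15421458] 0.021840934915185524 -24.739952645180246
[ 0.56643493 -0.15717777] 0.030174512540949446 -23.648270657080186
```

```bash
python3 - <<'E'
from h import *
z=np.load('w3.npz'); f=z['arr_0']; cv2.imwrite('pics/w3d.png',cv2.resize(f[180:400,245:395,::-1],None,fx=5,fy=5,interpolation=cv2.INTER_CUBIC)[450:1050])
E
```

```text
(no output)
```

View pics/w3d.png

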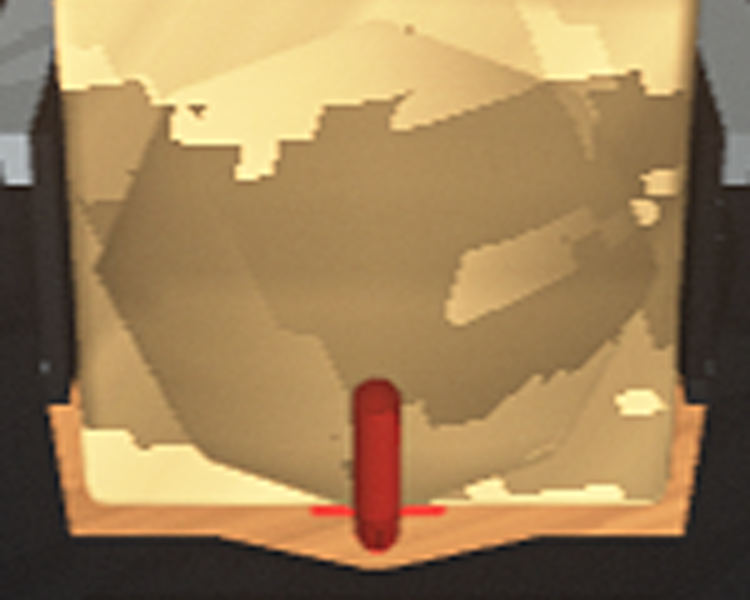

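```bash
python3 - <<'E'
from h import *
from workcell import imaging
H=imaging.grab_frame('wrist'); K=H['camera_matrix'];H=H['hand_eye']
for X in(-.0364,-.040):
    P=[]
    for p in((257,266),(384,265.5),(379,371),(261,371)):
        d=H[:3,:3]@np.linalg.inv(K)@np.array([*p,1.]); P.append(H[:3,3]+d*(X-H[0,3])/d[0])
    P=np.array(P); print(P.round(4),P.mean(0).round(4))
E
```

```text
[[-0.0364 -0.0216 -0.0227]
 [-0.0364  0.0207 -0.0229]
 [-0.0364  0.0213  0.021 ]
 [-0.0364 -0.0225  0.021 ]] [-0.0364 -0.0005 -0.0009]
[[-0.04   -0.0209 -0.0247]
 [-0.04    0.02   -0.0249]
 [-0.04    0.0206  0.0175]
 [-0.04   -0.0217  0.0175]] [-0.04   -0.0005 -0.0036]
```

```bash
python3 -m creep '[3,-3,1.2,0,0.001,-0.02,-0.045,3,-3.5,1.4,0,0,0,0,3,-1.9,1,0,0,0,0,3,0,0,0,0,0,0]'; python3 st.py
```

```text
time_s: 7.22
tcp_pos: [0.5374, -0.1386, 0.2198]
eef_rot: [0.319, 1.545, -0.314]
ft_force: [0.5, 0.6, -2.7]
finger_gap: 0.509
7.225 [ 0.5374 -0.1386  0.2198] toolx [ 0.0028  0.0027 -1.    ] zyaw -23.15 [ 0.47  0.6  -2.66] [-0.04 -0.02 -0.03] 0.5088869316265431 [-0.4   0.13  0.67  1.73 -0.09  1.3   1.45]
```

```bash
python3 -m creep '[3,0.2,-0.7,0,-0.003,0.003,-0.008,3,0,0,-2,0,0,0,3,0,0,-2,0,0,0,3,0,0,0,0,0,0]'; python3 st.py
```

```text
time_s: 7.72
tcp_pos: [0.5433, -0.1477, 0.1804]
eef_rot: [0.321, 1.542, -0.325]
ft_force: [-0.5, 0.4, -2.7]
finger_gap: 0.506
7.725 [ 0.5433 -0.1477  0.1804] toolx [ 0.0042 -0.0037 -1.    ] zyaw -23.62 [-0.45  0.39 -2.69] [-0.01 -0.02  0.03] 0.5062452563048112 [-0.38  0.18  0.67  1.77 -0.12  1.23  1.48]
```

```bash
python3 -m creep '[3,-0.4,0.2,0,0.003,0.004,0,3,0,0,-0.6,0,0,0,3,0,0,0,0,0,0]'; python3 st.py;  python3 -m creep '[3,0,0,0,0,0,0]'; python3 st.py
```

```text
time_s: 8.1
tcp_pos: [0.5407, -0.1468, 0.1758]
eef_rot: [0.323, 1.544, -0.325]
ft_force: [0.0, 0.2, -2.8]
finger_gap: 0.507
8.1 [ 0.5407 -0.1468  0.1758] toolx [ 0.0025 -0.0019 -1.    ] zyaw -23.67 [ 0.01  0.19 -2.83] [-0.04 -0.    0.01] 0.507140115769188 [-0.38  0.18  0.67  1.78 -0.12  1.22  1.48]
time_s: 8.22
tcp_pos: [0.541, -0.1468, 0.1762]
eef_rot: [0.323, 1.543, -0.325]
ft_force: [0.7, 0.5, -2.7]
finger_gap: 0.508
8.225 [ 0.541  -0.1468  0.1762] toolx [ 0.0032 -0.002  -1.    ] zyaw -23.67 [ 0.75  0.55 -2.68] [-0.02  0.05 -0.03] 0.5078016142946632 [-0.38  0.18  0.67  1.78 -0.12  1.22  1.48]
```

Noise is small, about 0.3 mm. The tip should be near z = 0.0995. I'll correct by (-1.5, +1.4) mm, then check with the camera.

```bash
python3 -m creep '[3,-0.15,0.14,-0.6,0.002,0.003,0,3,0,0,0,0,0,0]'; python3 - <<'E'
from h import *
w=cam('wrist'); cv2.imwrite('pics/w4.png',cv2.resize(w[0][150:400,200:440,::-1],None,fx=2.4,fy=2.4))
s=cam('scene'); u,v=proj(s,(.539,-.145,.12)).astype(int); cv2.imwrite('pics/s4.png',cv2.resize(s[0][v-50:v+60,u-50:u+50,::-1],None,fx=5,fy=5,interpolation=cv2.INTER_CUBIC)); np.savez('s4.npz',*s); print(u,v)
E
python3 st.py
```

```text
time_s: 8.48
tcp_pos: [0.5395, -0.1452, 0.17]
eef_rot: [0.324, 1.546, -0.323]
ft_force: [0.6, -0.7, -1.0]
finger_gap: 0.504
266 185
8.575 [ 0.5399 -0.1455  0.1706] toolx [ 1.5e-03  1.0e-04 -1.0e+00] zyaw -23.67 [-0.56  0.08 -1.23] [-0.01 -0.03  0.  ] 0.5069131891489 [-0.38  0.19  0.67  1.78 -0.12  1.21  1.48]
```

View pics/s4.png

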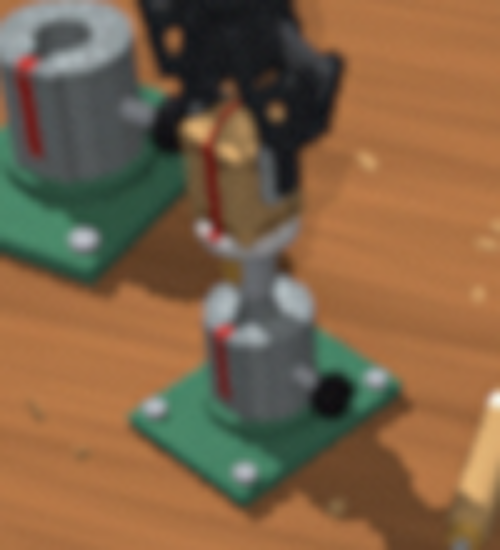

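View pics/w4.png

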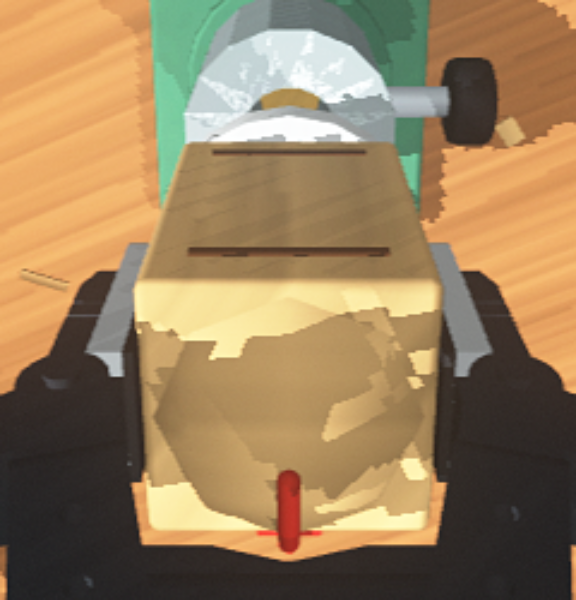

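```bash
python3 -m creep '[3,-0.03,0,-0.6,0,0,0,3,0,0,-0.5,0,0,0,3,0,0,0,0,0,0]'; python3 st.py
```

```text
time_s: 8.95
tcp_pos: [0.5395, -0.1454, 0.1587]
eef_rot: [0.324, 1.545, -0.324]
ft_force: [-0.2, 1.4, -2.4]
finger_gap: 0.507
8.95 [ 0.5395 -0.1454  0.1587] toolx [ 1.4e-03  1.0e-04 -1.0e+00] zyaw -23.66 [-0.2   1.36 -2.43] [-0.02 -0.04  0.03] 0.5068785726215332 [-0.37  0.2   0.67  1.8  -0.13  1.19  1.49]
```

```bash
python3 -m creep '[3,0,0,-0.4,0,0,0,3,0,0,-0.4,0,0,0,3,0,0,-0.4,0,0,0,3,0,0,0,0,0,0]'; python3 st.py
```

```text
time_s: 9.45
tcp_pos: [0.5395, -0.1455, 0.1458]
eef_rot: [0.324, 1.545, -0.324]
ft_force: [0.3, 0.3, -2.0]
finger_gap: 0.505
9.45 [ 0.5395 -0.1455  0.1458] toolx [ 0.0012 -0.     -1.    ] zyaw -23.66 [ 0.28  0.25 -1.99] [-0.03 -0.07  0.02] 0.5045920547486079 [-0.37  0.21  0.66  1.81 -0.14  1.16  1.5 ]
```

Tip is now about 11 mm deep with no contact force. I'll continue gently to where the key meets the rim.

```bash
python3 -m creep '[3,0,0,-0.4,0,0,0,3,0,0,-0.4,0,0,0,3,0,0,-0.4,0,0,0,3,0,0,0,0,0,0]'; python3 st.py
```

```text
time_s: 9.95
tcp_pos: [0.5396, -0.1454, 0.133]
eef_rot: [0.324, 1.545, -0.324]
ft_force: [-0.5, 0.3, -2.7]
finger_gap: 0.509
9.95 [ 0.5396 -0.1454  0.133 ] toolx [ 0.0013 -0.     -1.    ] zyaw -23.66 [-0.5   0.32 -2.65] [-0.03 -0.01  0.02] 0.508702831088514 [-0.37  0.23  0.66  1.83 -0.15  1.14  1.5 ]
```

```bash
python3 -m creep '[3,0,0,-0.4,0,0,0,3,0,0,-0.4,0,0,0,3,0,0,-0.3,0,0,0,3,0,0,-0.3,0,0,0,3,0,0,0,0,0,0]'; python3 st.py
```

```text
time_s: 10.58
tcp_pos: [0.5401, -0.1456, 0.1195]
eef_rot: [0.324, 1.544, -0.323]
ft_force: [-1.3, 0.4, 3.5]
finger_gap: 0.508
10.575 [ 0.5401 -0.1456  0.1195] toolx [ 2.3e-03  3.0e-04 -1.0e+00] zyaw -23.66 [-1.29  0.44  3.53] [0.16 0.62 0.05] 0.5077017883875159 [-0.36  0.24  0.66  1.84 -0.16  1.11  1.51]
```

```bash
python3 -m creep '[3,-0.03,0,-0.35,0,0,0,3,0,0,-0.3,0,0,0,3,0,0,-0.2,0,0,0]'; python3 st.py
```

```text
time_s: 10.95
tcp_pos: [0.5401, -0.1457, 0.1124]
eef_rot: [0.325, 1.543, -0.322]
ft_force: [-2.8, -0.3, 7.1]
finger_gap: 0.503
10.95 [ 0.5401 -0.1457  0.1124] toolx [ 0.0032  0.0012 -1.    ] zyaw -23.66 [-2.82 -0.31  7.11] [0.27 0.92 0.02] 0.5028819463740314 [-0.36  0.25  0.66  1.85 -0.17  1.1   1.52]
```

```bash
python3 -m creep '[3,-0.05,0.02,-0.2,-0.001,0.003,0,3,0,0,-0.15,0,0,0,3,0,0,-0.15,0,0,0]'; python3 st.py
```

```text
time_s: 11.32
tcp_pos: [0.5402, -0.1457, 0.1116]
eef_rot: [0.326, 1.545, -0.322]
ft_force: [-5.8, 2.3, 13.3]
finger_gap: 0.506
11.325 [ 0.5402 -0.1457  0.1116] toolx [ 0.0015  0.0021 -1.    ] zyaw -23.67 [-5.76  2.27 13.32] [ 0.25  1.62 -0.02] 0.5062954070107545 [-0.36  0.25  0.66  1.85 -0.17  1.1   1.52]
```

```bash
python3 -m creep '[3,-0.05,0.03,-0.2,-0.002,0,0,3,-0.05,0,-0.25,0,0,0]'; python3 - <<'E'
from h import *
s=cam('scene'); u,v=proj(s,(.539,-.145,.10)).astype(int); cv2.imwrite('pics/s5.png',cv2.resize(s[0][v-50:v+50,u-50:u+50,::-1],None,fx=6,fy=6,interpolation=cv2.INTER_CUBIC)); print(u,v)
w=cam('wrist'); cv2.imwrite('pics/w5.png',w[0][:,:,::-1])
E
python3 st.py
```

```text
time_s: 11.58
tcp_pos: [0.5403, -0.1457, 0.1115]
eef_rot: [0.326, 1.543, -0.322]
ft_force: [-7.2, 2.0, 21.5]
finger_gap: 0.511
267 190
11.675 [ 0.5402 -0.1457  0.1115] toolx [ 0.0037  0.0018 -1.    ] zyaw -23.66 [-6.39  2.1  19.25] [ 0.31  1.9  -0.01] 0.5094515474745099 [-0.36  0.25  0.66  1.85 -0.17  1.1   1.52]
```

View pics/s5.png

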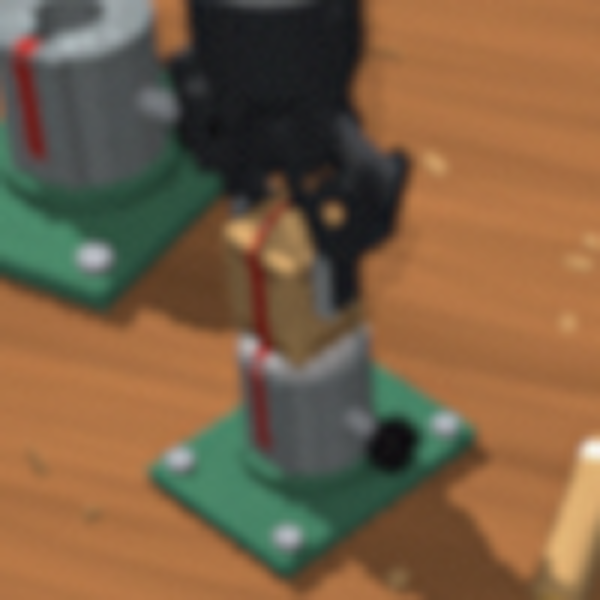

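View pics/w5.png

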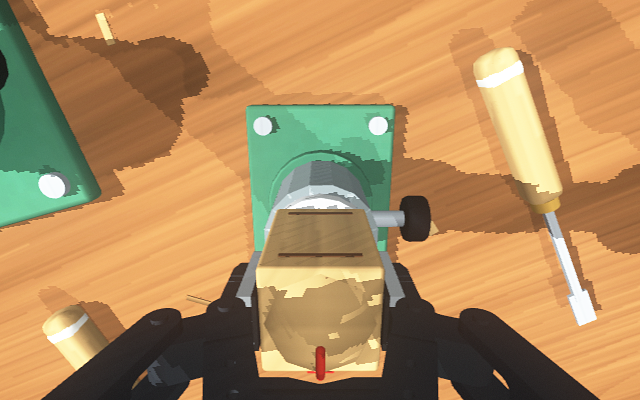

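The flange is seated: z stopped at 0.1115 while the push rose to about 20 N. The stripes line up, and the body sits at the same pixels in the hand as before, so it has not slipped. I'm handing in with the push held.

```bash
python3 -c "
from workcell import ctrl
print(ctrl.sign_off())"; python3 st.py
```

```text
the job is handed in; nothing more can be done
None
the job is handed in; nothing more can be done
```

I took the finial out of the parking block, lined its key up with the smaller hub's keyway and pressed it home against the ejector. I handed in at about 11.7 s, still gripping and pushing.

**Seating:** The tool stopped at z = 0.1115 m, against 0.1116 m expected for flush. It stayed there while the upward force rose to about 19–21 N; the spring alone gives about 11 N.

**Alignment:** The tool was upright within about 0.004 rad. Its yaw was -23.7°, against -23.6° measured for the hub. The scene picture showed the stripes on finial and hub in line and no visible gap under the flange.

**Grip:** The finger opening was about 43.5 mm on the 44 mm body. The body sat at the same wrist-camera pixels as before insertion, so there was no sign of slip.

**What disagreed or was not checked:**
- A sideways force of about 6–7 N and a moment of about 1.9 N m remained. The tool also sat about 0.8 mm from the intended x, so the shank is probably leaning on one side of the bore, within its clearance.
- The ejector's travel and the finial's own tilt were inferred from the tool pose and the pictures; I could not read them directly.
- I did not re-measure the mallet, gouges or jar at the end. I felt no contact with them.

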